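# Set out the mixing plate over the edge of the make-up case

## Task

Push the white mixing plate with the fingertips across the lid of the closed make-up case, towards the side with the latches, until its long front side sticks out 3 cm past the lid's edge and is parallel to it, so that the artist can take it from underneath. The plate stays flat on the lid all the way and is never lifted, and the bottles and the jar stay where they are.

Things in the scene. Friction and masses are not known exactly. Their poses are not given: they have to be found in the camera images.
- mixing_plate: loose flat white acrylic plate, 100 mm (its x) by 150 mm (its y), 6 mm thick, about 0.11 kg, with a 24 mm thumb hole at x = +24, y = -48 mm. Origin: centre of its underside; x points to its front long side, which at the start faces the latch side of the case to within 25 degrees; z up. It lies flat on the lid and slides with ordinary dry friction
- plate_front (a point): the middle of the plate's long front side, at its underside (50 mm ahead of the plate's origin along its x); axes as the plate's
- case: closed make-up case, fixed: black box with aluminium rails, 280 mm deep (x), 420 mm wide (y), 125 mm high, standing on the table. Origin: centre of its underside; x points to the latch side, away from the robot. The lid's top is flat and level. Two latches and a folded handle stick out up to 26 mm from the latch side, at least 18 mm below the top
- lid_edge (a point): middle of the lid's top edge on the latch side of the case, at the height of the lid's top surface. x points outwards, level and square to the edge; y runs along the edge; z up
- foundation_bottle: loose amber glass bottle with black cap, 34 mm across, 92 mm high, standing on the lid to the left or right of the plate; origin at the centre of its foot. Leave it alone
- cream_jar: loose round glass jar with a white screw lid, 54 mm across, 40 mm high, standing on the lid on the other side of the plate from the foundation bottle; origin at the centre of its foot. Leave it alone
- spray_bottle: loose white spray bottle with a blue collar, 48 mm across, 166 mm high, standing on the table beside the case; origin at the centre of its foot. Leave it alone
There are look-alikes about, which are no part of the job. Several things have the shape of the mixing_plate; the one meant has the colours described above.

How it is judged:
At the end, for the whole second after the job is handed in: The plate rests flat on the lid; the middle of its front side is 30 mm (within 8 mm) past the lid's edge and the plate is square to that edge within 8 degrees; the bottles and the jar stand within 15 mm of where they were (x of plate_front in the frame of lid_edge between 0.022 and 0.038 m and angle between the x axis of mixing_plate and the x axis of lid_edge, either way round below 0.14 rad and z of mixing_plate in the frame of lid_edge between -0.004 and 0.004 m and angle between mixing_plate's own z axis and vertical below 0.05 rad and linear speed of mixing_plate below 0.01 m/s and distance of each of foundation_bottle, cream_jar, spray_bottle from where it was at the start of the episode below 0.015 m); the robot touches nothing.
It fails at once if the plate is lifted off the lid (z of mixing_plate in the frame of lid_edge above 0.008 m).
It fails at once if the plate is tipped up or falls off the edge (angle between mixing_plate's own z axis and vertical above 0.17 rad).
It fails at once if a bottle or the jar is moved or knocked over (distance of any of foundation_bottle, cream_jar, spray_bottle from where it was at the start of the episode above 0.015 m or angle between any of foundation_bottle, cream_jar, spray_bottle's own z axis and vertical above 0.3 rad).
It also fails if it takes over 42 s, if anything falls off the work surface, if the arm or the gripper's body presses on something with over 40 N, if the wrist force passes 120 N, or if a joint passes its speed limit or range.

## Robot

A 6-joint arm with a two-finger parallel gripper is mounted at the origin on the work surface. World frame = base frame: x ahead of the robot, y to its left, z up, the work surface at z = 0. Lengths are in m, angles in rad, forces in N, time in s.
With the tool pointing down it reaches from about 0.375 to 0.9 m from the base axis. Payload 3.1 kg.
Tool frame: the origin (TCP) lies at the very end of the fingers, on their centre line; the grasp point (between the pads) lies 19 mm behind it (robot.grip_depth is the distance from the TCP to the grasp point, in m); z points along the fingers, y is the direction in which the jaws open and shut (so a half turn about z gives the same grasp; the last joint's range is limited). The gripper opens to 87 mm and grips with 3 to 60 N. Pads are 19 mm wide; open, the fingers measure 117 mm over their backs; the gripper's body (75 mm by 190 mm) begins 51 mm behind the grasp point.
Start: joints at [-1.308, 0.527, 1.433, -0, 1.181, -0.178], TCP at [0.267, -0.565, 0.223] pointing down, gripper open.
Joint ranges: [-3.08, 3.08], [-0.75, 2.2], [0.22, 2.44], [-1.43, 4.57], [0, 2.65], [-2.85, 2.85]. Speed limits (rad/s): [2.79, 2.79, 3.14, 3.14, 3.14, 3.14].

## Interface

Orientations are given as a unit quaternion [x, y, z, w].
In Python, from rig import robot gives the robot as it stands.
- The arm moves only by the tool drive_tool, never from a script. Its argument "series" is a list of rows, each a list of 7 numbers: the shift along the tool's x, y, z in m, then the turn, a rotation vector about the tool's x, y, z in degrees, then the opening, from 0 (shut) to 1 (fully open). A call has 1 to 5 rows; each row shifts and turns the commanded pose from where the row before left it, along the tool's axes as they then stand; what a row does not reach is not made up. A row lasts 1/8 s, in which the tool goes at most 62.5 mm and 10.7 degrees, less where a joint would pass 70% of its speed; a pose out of reach is approached as far as the arm can. A call is refused whole if a number of a shift passes 0.0625 or a number of a turn 10.7, either way. A call with a gripper value outside its range is refused whole. The fingers move at their own pace and stop on an object; "squeeze" is the grip in N (left out, the last holds). Time passes only in rows, so rows that do not move let the fingers close. It gives the time, the measured TCP pose, the force and the opening at its end, in the units of the state.
- robot.get_obs(): the state, without advancing time (a new reading comes with each control period).
- robot.camera(name): name is "side" or "top" or "wrist"; returns (picture, depth): 384x512x3 uint8, blue, green, red; 384x512 float32, m along the optical axis (not along the pixel's ray), 0 where there is no reading.
- robot.camera_model(name): a dict with "fx", "fy", "cx", "cy" (pixels), "R" (3x3) and "t" (3): a world point X has camera coordinates R X + t. Camera axes: x right, y down, z forward; pixel columns grow to the right and rows downward; lengths in m; the calibration is good to about 2 mm. A picture is of the moment at which its call begins: read the wrist's pose just before it. camera_model takes no time and is no camera call; for the wrist camera it gives the pose at the moment of the call.
- robot.hand_in(): hands the job in, once; it reports no verdict.
The state is a dict: "time": time; "q": joint angles; "joint_velocities": joint speeds; "joint_torque": joint torques, N m; "position": TCP position; "tool_rot": TCP orientation; "ft_force": force on the tool from outside, world axes, zero at the start; "moment": the same for the moment, N m; "grip_width": finger opening in m.
Only numpy, scipy, OpenCV 4.12 (cv2) and the standard library are available. Lean on these libraries where they do the work, as an engineer would, in place of code of your own. Each camera call takes 0.05 s, during which the arm holds its last target. There are 200 camera calls.

## Working session

There is one attempt and no reset: what is moved stays moved. The work goes in short steps, Python scripts to look and compute and a tool call to move; the robot and the scene stay as the last step left them, time stands still between calls to the robot, and variables do not carry over. Pictures are saved under pics/ and viewed, about 8 in all and at most 12, crops included, and the job is handed in when it is done.

Besides the shell and the picture viewer there is one more tool, called after ">>>" as name(argument=value, ...), one argument or row to a line, values as JSON. drive_tool: Moves the arm, as the interface text tells. Its arguments: {"type":"object","properties":{"series":{"type":"array"},"squeeze":{"type":"number"}},"required":["series"]}

```bash
mkdir -p pics; cat > h.py <<'E'
import numpy as np,cv2
from rig import robot
def ray(m,uv,z):
    R=np.array(m["R"]);t=np.array(m["t"]);c=-R.T@t
    uv=np.atleast_2d(uv).astype(float)
    d=np.c_[(uv[:,0]-m["cx"])/m["fx"],(uv[:,1]-m["cy"])/m["fy"],np.ones(len(uv))]@R
    return c+d*((z-c[2])/d[:,2])[:,None]
def proj(m,X):
    p=np.atleast_2d(X)@np.array(m["R"]).T+m["t"];return np.c_[p[:,0]/p[:,2]*m["fx"]+m["cx"],p[:,1]/p[:,2]*m["fy"]+m["cy"]]
def cloud(m,d):
    v,u=np.mgrid[:384,:512];p=np.stack([(u-m["cx"])/m["fx"]*d,(v-m["cy"])/m["fy"]*d,d],-1)-m["t"]
    X=p@np.array(m["R"]);X[d==0]=np.nan;return X
E
python3 - <<'E'
from h import *
o=robot.get_obs();print(o["time"],o["position"],o["tool_rot"],o["grip_width"])
for n in("top","side"):
    p,d=robot.camera(n);m=robot.camera_model(n);np.savez("%s.npz"%n,p=p,d=d,**m)
    cv2.imwrite("pics/%s0.png"%n,cv2.resize(p,(768,576)));print(n,m["fx"],-np.array(m["R"]).T@m["t"])
E
```

```text
0.0 [ 0.26706042 -0.56425105  0.22155157] [ 9.75694260e-01  2.19133580e-01 -5.29820301e-05 -1.08769494e-03] 0.0869112117156247
top 349.70159360203803 [0.44511445 0.08899117 1.27795743]
side 459.5749269748947 [-0.10476243  0.83928474  0.94399119]
```

View pics/top0.png

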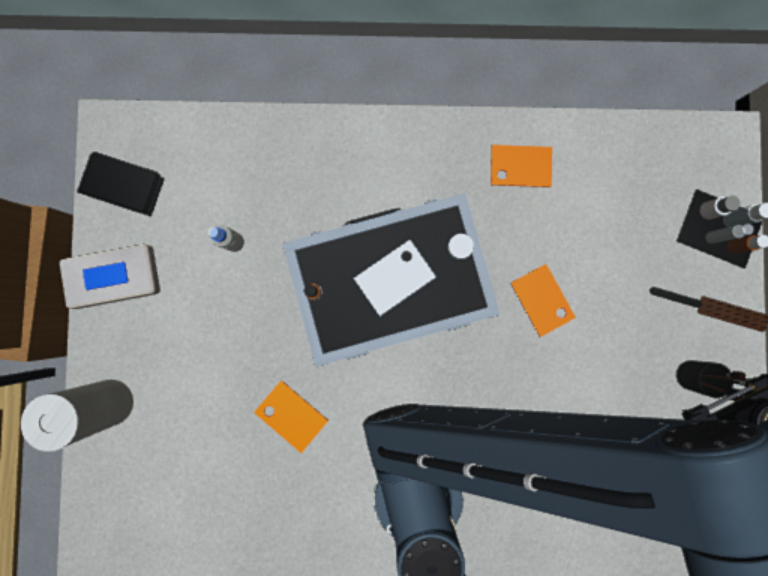

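View pics/side0.png

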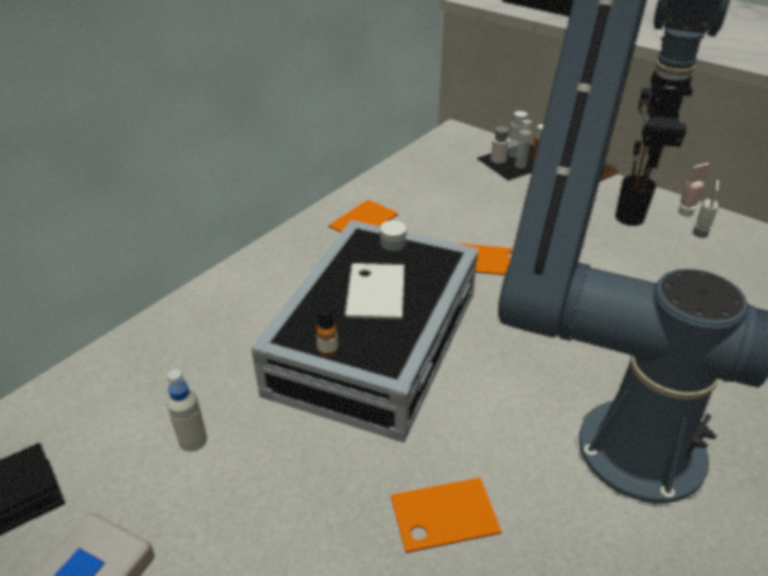

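The top view shows the case with its latches and handle facing up (+x). In 768-px coordinates, the white plate is at about (395,278) with its hole at (406,256), the jar at (460,245) and the amber bottle at (313,292). The side view confirms this, and the spray bottle is off to the left of the case.

```bash
cat > m.py <<'E'
from h import *
def lid(p,d,m):
    X=cloud(m,d)
    k=((X[...,2]>.112)&(X[...,2]<.14)).astype(np.uint8)
    k=cv2.morphologyEx(k,cv2.MORPH_OPEN,np.ones((3,3)));k=cv2.morphologyEx(k,cv2.MORPH_CLOSE,np.ones((9,9)))
    c=max(cv2.findContours(k,0,2)[0],key=cv2.contourArea)
    return ray(m,c[:,0],.125)[:,:2]
def rect(P):
    return cv2.minAreaRect(P.astype(np.float32))
def plate(p,m,L=None):
    s=p.min(2)>150
    sat=p.max(2).astype(int)-p.min(2)<40
    k=(s&sat).astype(np.uint8)
    out=[]
    for c in cv2.findContours(k,0,2)[0]:
        if cv2.contourArea(c)<150: continue
        P=ray(m,c[:,0],.131)[:,:2];r=rect(P)
        out.append((r,P))
    return out
E
python3 - <<'E'
from m import *
for n in("top","side"):
    z=np.load(n+".npz");m={k:z[k] for k in("fx","fy","cx","cy","R","t")};p,d=z["p"],z["d"]
    X=cloud(m,d)
    r=rect(lid(p,d,m));print(n,"lid",np.round(r[0],4),np.round(r[1],4),r[2]);print(np.round(cv2.boxPoints(r),4).tolist())
    for r,P in plate(p,m):
        if .08<min(r[1])<.13 and .1<max(r[1])<.2 or n=="top" and max(r[1])<.1:
            print(" white",np.round(r[0],4),np.round(r[1],4),round(r[2],2),np.round(cv2.boxPoints(r),4).tolist())
    for name,x,y in(("plate",395,285),("lidblk",340,310),("jar",460,245)) if n=="top" else (("plate",375,295),("lid",300,300),("jar",393,228)):
        print(name,X[int(y/1.5),int(x/1.5)])
    # things standing on lid
    k=((X[...,2]>.145)&(X[...,2]<.24)).astype(np.uint8)
    nn,l,st,ce=cv2.connectedComponentsWithStats(k)
    for i in range(1,nn):
        if st[i,4]>15:
            q=X[l==i]
            if q[:,0].mean()>.3 and abs(q[:,1].mean())<.45: print("  obj",st[i,4],np.round(np.median(q,0),3),np.round(q.min(0),3),np.round(q.max(0),3))
E
```

```text
top lid [0.5176 0.0747] [0.2813 0.4204] 16.394845962524414
[[0.32339999079704285, 0.23669999837875366], [0.44200000166893005, -0.16660000383853912], [0.711899995803833, -0.08720000088214874], [0.5932999849319458, 0.31610000133514404]]
plate [0.50244153 0.06529968 0.13170549]
lidblk [0.44846448 0.1857822  0.13005105]
jar [ 0.58942324 -0.0709945   0.16387933]
  obj 227 [ 0.586 -0.074  0.165] [ 0.561 -0.1    0.151] [ 0.612 -0.048  0.17 ]
  obj 107 [0.484 0.235 0.212] [0.47  0.223 0.148] [0.501 0.252 0.223]
side lid [0.5137 0.0779] [0.2854 0.4344] 16.381385803222656
[[0.3156000077724457, 0.2460000067949295], [0.43810001015663147, -0.17069999873638153], [0.7117999792098999, -0.09030000120401382], [0.5892999768257141, 0.3264999985694885]]
 white [0.5209 0.0646] [0.0987 0.149 ] 35.13 [[0.4377000033855438, 0.09709999710321426], [0.5234000086784363, -0.024800000712275505], [0.604200005531311, 0.03200000151991844], [0.5184000134468079, 0.15389999747276306]]
 white [ 0.1814 -0.5188] [0.0835 0.1996] 27.82 [[0.09790000319480896, -0.44999998807907104], [0.19110000133514404, -0.6265000104904175], [0.26489999890327454, -0.5875999927520752], [0.17180000245571136, -0.41100001335144043]]
plate [0.5088021  0.08071217 0.13383856]
lid [0.61491674 0.16958377 0.12303035]
jar [ 0.58601201 -0.07383297  0.16474172]
  obj 5460 [ 1.548 -0.247  0.191] [ 1.532 -1.224  0.145] [1.565 0.228 0.24 ]
  obj 230 [ 0.58  -0.066  0.165] [ 0.559 -0.102  0.145] [ 0.612 -0.047  0.17 ]
  obj 342 [0.477 0.247 0.181] [0.466 0.225 0.145] [0.501 0.258 0.222]
```

>>> drive_tool(
  series=[
    [0,0,0,0,0,8.9,0.6],
    [0.0269,-0.0443,0,0,0,0,0.6],
    [0.0269,-0.0443,0,0,0,0,0.6],
    [0.0269,-0.0443,0,0,0,0,0.6],
    [0.0269,-0.0443,0,0,0,0,0.6],
  ],
)

```text
time: 0.72
position: [0.3205, -0.3627, 0.2222]
tool_rot: [0.99, 0.142, -0.0, -0.0]
ft_force: [0.4, -0.1, 0.5]
grip_width: 0.0537
```

>>> drive_tool(
  series=[
    [0.0269,-0.0443,0,0,0,0,0.6],
    [0.0269,-0.0443,0,0,0,0,0.6],
    [0.0269,-0.0443,0,0,0,0,0.6],
    [0.0269,-0.0443,0,0,0,0,0.6],
    [0,0,0,0,0,0,0.6],
  ],
)

```text
time: 1.35
position: [0.3729, -0.1605, 0.2222]
tool_rot: [0.989, 0.145, -0.001, -0.001]
ft_force: [-0.2, -0.4, 0.1]
grip_width: 0.0518
```

>>> drive_tool(
  series=[
    [0.0268,-0.0435,0,0,0,0,0.6],
    [0.0268,-0.0435,0,0,0,0,0.6],
    [0.0268,-0.0435,0,0,0,0,0.6],
    [0.0268,-0.0435,0,0,0,0,0.6],
    [0,0,0,0,0,0,0.6],
  ],
)

```text
time: 1.98
position: [0.428, 0.0347, 0.2225]
tool_rot: [0.989, 0.145, 0.0, 0.0]
ft_force: [-0.1, -0.1, -1.6]
grip_width: 0.052
```

```bash
cat > look.py <<'E'
from m import *
import sys
C=np.array([.5176,.0747]);a=np.radians(16.4);A=np.array([[np.cos(a),np.sin(a)],[-np.sin(a),np.cos(a)]])
o=robot.get_obs();print("t",o["time"],"tcp case",np.round(A@(o["position"][:2]-C),4),o["position"][2])
for n in("side","wrist"):
    m=robot.camera_model(n);p,d=robot.camera(n)
    cv2.imwrite("pics/%s_%s.png"%(n,sys.argv[1]),p)
    for r,P in plate(p,m):
        if .05<min(r[1])<.13 and .1<max(r[1])<.2:
            print(n,np.round(r[1],4),"case: c",np.round(A@(np.array(r[0])-C),4),"ang",round(r[2]-16.4,2),np.round((cv2.boxPoints(r)-C)@A.T,4).tolist())
E
python3 look.py 1
```

```text
t 1.975 tcp case [-0.0972 -0.013 ] 0.22249113604655107
side [0.1014 0.151 ] case: c [ 0.0011 -0.01  ] ang 20.52 [[-0.0728, 0.0429], [-0.0199, -0.0985], [0.0751, -0.063], [0.0221, 0.0784]]
wrist [0.1002 0.1506] case: c [-0.0004 -0.0092] ang 19.06 [[-0.0723, 0.0456], [-0.0231, -0.0967], [0.0716, -0.064], [0.0224, 0.0784]]
```

View pics/wrist_1.png

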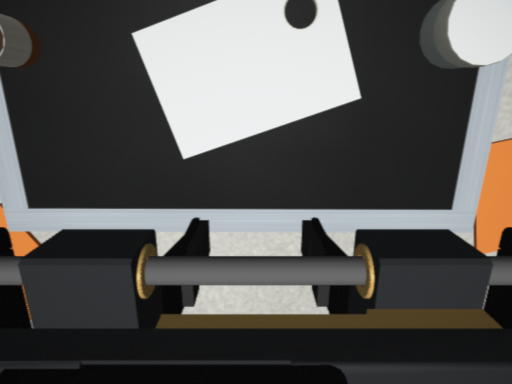

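The wrist view shows the plate corner at (184,158), the fingers behind it and square to the rail, the jar at (475,30) and the bottle at (15,40). There is room to go down.

>>> drive_tool(
  series=[
    [0,0,0.035,0,0,0,0.6],
    [0,0,0.035,0,0,0,0.6],
    [0,0,0.018,0,0,0,0.6],
    [0,0,0.003,0,0,0,0.6],
    [0,0,0,0,0,0,0.6],
  ],
)

```text
time: 2.7
position: [0.4276, 0.0318, 0.1318]
tool_rot: [0.99, 0.142, 0.0, 0.0]
ft_force: [-0.0, -0.6, 0.6]
grip_width: 0.052
```

>>> drive_tool(
  series=[
    [0,0,0.001,0,0,0,0.6],
    [0,0,0.001,0,0,0,0.6],
    [0,0,0.001,0,0,0,0.6],
    [0,0,0,0,0,0,0.6],
  ],
)

```text
time: 3.2
position: [0.4272, 0.0331, 0.1286]
tool_rot: [0.99, 0.143, 0.0, 0.0]
ft_force: [-0.0, -0.1, -0.9]
grip_width: 0.052
```

>>> drive_tool(
  series=[
    [0,0,0.0007,0,0,0,0.6],
    [0,0,0.0008,0,0,0,0.6],
    [0.005,0,0,0,0,0,0.6],
    [0.005,0,0,0,0,0,0.6],
    [0.005,0,0,0,0,0,0.6],
  ],
)

```text
time: 3.82
position: [0.4422, 0.0373, 0.1271]
tool_rot: [0.99, 0.143, 0.0, 0.0]
ft_force: [-0.2, -0.2, 0.7]
grip_width: 0.0523
```

>>> drive_tool(
  series=[
    [0.006,0,0,0,0,0,0.6],
    [0.006,0,0,0,0,0,0.6],
    [0.006,0,0,0,0,0,0.6],
    [0.006,0,0,0,0,0,0.6],
    [0.006,0,0,0,0,0,0.6],
  ],
)

```text
time: 4.45
position: [0.4707, 0.0459, 0.127]
tool_rot: [0.99, 0.143, -0.0, -0.0]
ft_force: [-0.2, -0.3, 0.4]
grip_width: 0.0521
```

```bash
python3 look.py 2
```

```text
t 4.45 tcp case [-0.0532 -0.0144] 0.12701709813874917
side [0.1007 0.1522] case: c [ 0.0186 -0.0154] ang 14.21 [[-0.0489, 0.046], [-0.0116, -0.1016], [0.0861, -0.0768], [0.0487, 0.0707]]
wrist [0.1001 0.1503] case: c [ 0.0189 -0.0148] ang 13.71 [[-0.0475, 0.0464], [-0.0119, -0.0996], [0.0854, -0.0759], [0.0497, 0.0701]]
```

>>> drive_tool(
  series=[
    [0.006,0,0,0,0,0,0.6],
    [0.006,0,0,0,0,0,0.6],
    [0.006,0,0,0,0,0,0.6],
    [0.006,0,0,0,0,0,0.6],
    [0.006,0,0,0,0,0,0.6],
  ],
)

```text
time: 5.18
position: [0.4996, 0.0543, 0.127]
tool_rot: [0.99, 0.143, -0.0, -0.0]
ft_force: [-0.0, -0.1, 0.6]
grip_width: 0.0522
```

>>> drive_tool(
  series=[
    [0.006,0,0,0,0,0,0.6],
    [0.006,0,0,0,0,0,0.6],
    [0.006,0,0,0,0,0,0.6],
    [0.006,0,0,0,0,0,0.6],
    [0.006,0,0,0,0,0,0.6],
  ],
)

```text
time: 5.8
position: [0.5283, 0.0628, 0.1271]
tool_rot: [0.99, 0.143, -0.0, -0.0]
ft_force: [-1.7, -0.2, 0.2]
grip_width: 0.0524
```

```bash
python3 look.py 3
```

```text
t 5.8 tcp case [ 0.0069 -0.0144] 0.12705934015585882
wrist [0.0996 0.1508] case: c [ 0.0693 -0.0281] ang 0.03 [[0.0195, 0.0473], [0.0195, -0.1036], [0.1191, -0.1035], [0.119, 0.0473]]
```

>>> drive_tool(
  series=[
    [0.006,0,0,0,0,0,0.6],
    [0.006,0,0,0,0,0,0.6],
    [0.006,0,0,0,0,0,0.6],
    [0.006,0,0,0,0,0,0.6],
    [0.006,0,0,0,0,0,0.6],
  ],
)

```text
time: 6.52
position: [0.5571, 0.0713, 0.127]
tool_rot: [0.99, 0.143, -0.0, -0.0]
ft_force: [0.6, -0.4, 0.2]
grip_width: 0.0526
```

>>> drive_tool(
  series=[
    [0.006,0,0,0,0,0,0.6],
    [0.003,0,0,0,0,0,0.6],
    [0,0,0,0,0,0,0.6],
  ],
)

```text
time: 6.9
position: [0.5658, 0.0738, 0.1271]
tool_rot: [0.99, 0.143, 0.0, 0.0]
ft_force: [-0.3, -0.4, -0.5]
grip_width: 0.0524
```

```bash
python3 look.py 4
```

```text
t 6.9 tcp case [ 0.046  -0.0145] 0.12708737386340807
wrist [0.1033 0.1516] case: c [ 0.1095 -0.028 ] ang 0.02 [[0.0579, 0.0477], [0.0579, -0.1038], [0.1612, -0.1038], [0.1612, 0.0478]]
```

View pics/wrist_4.png

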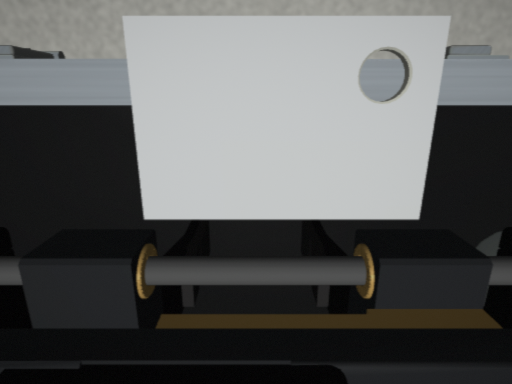

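View pics/side_4.png

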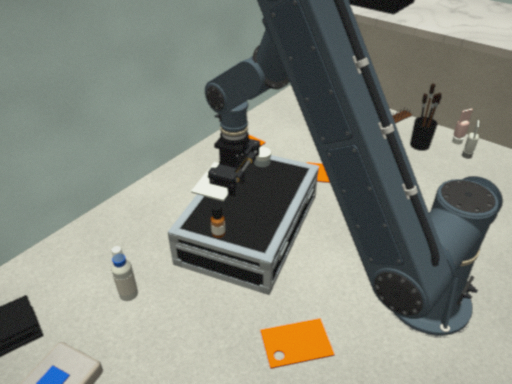

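The plate (132–448, rows 16–219) is square to the rail's outer edge at row ~58. Next I'll measure the overhang from that edge, seen in the same image.

```bash
cat > over.py <<'E'
from look import *
m=robot.camera_model("wrist");p,d=robot.camera("wrist");g=cv2.GaussianBlur(p,(3,3),0).astype(float)
b=g[...,0]-g[...,2]  # bluish rail vs. grey table
f=lambda uv,z:(ray(m,uv,z)[:,:2]-C)@A.T
for u in(85,105,470-20): print("rail b-r",u,b[40:70,u].astype(int).tolist())
G=g.mean(2)
for u in(200,300): 
    s=np.abs(np.diff(G[:45,u]));v=s.argmax()+.5;w=np.abs(np.diff(G[190:235,u])).argmax()+190.5
    print(u,v,w,f([[u,v],[u,w]],.131).round(4).tolist())
for u in(90,110):
    print("edge z.125 rows 55..63",[(v,round(f([[u,v]],.125)[0,0],4)) for v in(55,57,59,61)])
E
python3 over.py 5
```

```text
t 7.0 tcp case [ 0.0456 -0.0144] 0.12705576210124878
wrist [0.1057 0.1516] case: c [ 0.1105 -0.028 ] ang 0.01 [[0.0576, 0.0478], [0.0577, -0.1038], [0.1634, -0.1038], [0.1634, 0.0478]]
rail b-r 85 [-5, -5, -6, -6, -6, -6, -6, -6, -6, -6, -6, -6, -6, -6, -6, -6, -6, -2, 4, 10, 12, 12, 12, 12, 12, 12, 12, 12, 12, 12]
rail b-r 105 [-6, -7, -7, -7, -6, -6, -7, -6, -6, -6, -6, -6, -6, -6, -7, -7, -6, -2, 5, 10, 12, 12, 12, 12, 12, 12, 12, 12, 12, 12]
rail b-r 450 [-6, -6, -7, -6, -5, -4, -1, 1, 2, 3, 3, 4, 3, 3, 4, 7, 10, 11, 12, 11, 12, 12, 12, 12, 12, 12, 12, 13, 12, 13]
200 14.5 218.5 [[0.1575, 0.0111], [0.0573, 0.016]]
300 14.5 218.5 [[0.1575, -0.0346], [0.0573, -0.0387]]
edge z.125 rows 55..63 [(55, np.float64(0.1409)), (57, np.float64(0.14)), (59, np.float64(0.1391)), (61, np.float64(0.1382))]
edge z.125 rows 55..63 [(55, np.float64(0.141)), (57, np.float64(0.14)), (59, np.float64(0.1391)), (61, np.float64(0.1382))]
```

The edge is at 0.1397 and the front at 0.1575 (plate depth reads 100.2 mm), so the overhang is 17.8 mm. That leaves about 12 mm to push.

>>> drive_tool(
  series=[
    [0.004,0,0,0,0,0,0.6],
    [0.004,0,0,0,0,0,0.6],
    [0.003,0,0,0,0,0,0.6],
    [0.001,0,0,0,0,0,0.6],
    [0,0,0,0,0,0,0.6],
  ],
)

```text
time: 7.78
position: [0.5771, 0.0771, 0.1271]
tool_rot: [0.99, 0.143, 0.0, 0.0]
ft_force: [-0.3, 0.6, -0.7]
grip_width: 0.0523
```

```bash
python3 over.py 6|grep -v rail
```

```text
t 7.775 tcp case [ 0.0577 -0.0144] 0.1270668464451183
wrist [0.1003 0.151 ] case: c [ 0.1194 -0.0283] ang 0.02 [[0.0692, 0.0472], [0.0693, -0.1039], [0.1695, -0.1039], [0.1695, 0.0472]]
200 16.5 219.5 [[0.1688, 0.0111], [0.0689, 0.016]]
300 16.5 219.5 [[0.1689, -0.0346], [0.0689, -0.0387]]
edge z.125 rows 55..63 [(55, np.float64(0.1531)), (57, np.float64(0.1522)), (59, np.float64(0.1513)), (61, np.float64(0.1504))]
edge z.125 rows 55..63 [(55, np.float64(0.1531)), (57, np.float64(0.1522)), (59, np.float64(0.1513)), (61, np.float64(0.1504))]
```

Overhang is now about 29 mm, so I'll back off, lift and check.

>>> drive_tool(
  series=[
    [-0.01,0,0,0,0,0,0.6],
    [-0.03,0,0,0,0,0,0.6],
    [-0.02,0,-0.02,0,0,0,0.6],
    [0,0,-0.05,0,0,0,0.6],
    [0,0,-0.06,0,0,0,0.6],
  ],
)

```text
time: 8.55
position: [0.5173, 0.0599, 0.2574]
tool_rot: [0.99, 0.142, -0.002, -0.0]
ft_force: [0.5, -0.1, -0.1]
grip_width: 0.0519
```

>>> drive_tool(
  series=[
    [-0.03,0,-0.03,0,0,0,0.6],
    [-0.03,0,-0.03,0,0,0,0.6],
    [0,0,0,0,0,0,0.6],
    [0,0,0,0,0,0,0.6],
  ],
)

```text
time: 9.05
position: [0.4616, 0.0432, 0.3165]
tool_rot: [0.99, 0.143, -0.0, -0.0]
ft_force: [-0.2, 0.3, 0.5]
grip_width: 0.0523
```

```bash
python3 - <<'E'
from look import *
o=robot.get_obs();print(o["position"])
for n in("wrist","side"):
    m=robot.camera_model(n);p,d=robot.camera(n);X=cloud(m,d)
    r=rect(lid(p,d,m)) if n=="side" else None
    k=((X[...,2]>.145)&(X[...,2]<.24)).astype(np.uint8);nn,l,st,ce=cv2.connectedComponentsWithStats(k)
    for i in range(1,nn):
        q=X[l==i]
        if st[i,4]>15 and .3<q[:,0].mean()<.8: print(n,st[i,4],np.round(np.median(q,0),3),np.round(q.min(0),3),np.round(q.max(0),3))
    k=(np.abs(X[...,2]-.128)<.02)
    Y=(X[...,:2]-C)@A.T
    s=(p.min(2)>150)&k&(Y[...,0]>.06)&(Y[...,0]<.18)&(abs(Y[...,1]+.03)<.08)
    for a0,a1 in((.075,.10),(.145,.165)):
        t=s&(Y[...,0]>a0)&(Y[...,0]<a1);print(n,"plate z",a0,np.nanmedian(X[t][:,2]) if t.any() else None)
    cv2.imwrite("pics/%s_end.png"%n,p)
E
```

```text
t 9.05 tcp case [-0.0627 -0.0144] 0.3165374949005787Traceback (most recent call last):
  File "<stdin>", line 1, in <module>
  File "look.py", line 7, in <module>
    cv2.imwrite("pics/%s_%s.png"%(n,sys.argv[1]),p)
                                    ~~~~~~~~^^^
IndexError: list index out of range
```

```bash
python3 - end <<'E'
from look import *
for n in("wrist","side"):
    m=robot.camera_model(n);p,d=robot.camera(n);X=cloud(m,d);Y=(X[...,:2]-C)@A.T
    k=((X[...,2]>.145)&(X[...,2]<.24)).astype(np.uint8);nn,l,st,ce=cv2.connectedComponentsWithStats(k)
    for i in range(1,nn):
        q=X[l==i]
        if st[i,4]>15 and .3<q[:,0].mean()<.8: print(n,st[i,4],np.round(np.median(q,0),3),np.round(q.min(0),3),np.round(q.max(0),3))
    s=(p.min(2)>150)&(np.abs(X[...,2]-.128)<.02)&(abs(Y[...,1]+.03)<.08)
    for a0,a1 in((.075,.10),(.145,.165)):
        t=s&(Y[...,0]>a0)&(Y[...,0]<a1);print(n,"plate z",a0,t.sum(),np.median(X[t][:,2]) if t.any() else None)
E
```

```text
t 9.1 tcp case [-0.0626 -0.0144] 0.3160628411801193
wrist 2864 [ 0.587 -0.072  0.165] [ 0.561 -0.101  0.145] [ 0.614 -0.048  0.168]
wrist 2454 [0.488 0.23  0.194] [0.469 0.221 0.145] [0.503 0.252 0.22 ]
wrist plate z 0.075 4118 0.13132113727728806
wrist plate z 0.145 0 None
side 2571 [ 0.373 -1.497  0.187] [ 0.197 -1.97   0.145] [ 0.585 -1.267  0.199]
side 228 [ 0.58  -0.067  0.165] [ 0.56  -0.104  0.145] [ 0.613 -0.047  0.17 ]
side 342 [0.477 0.247 0.182] [0.467 0.224 0.145] [0.499 0.258 0.221]
side 124 [0.604 0.458 0.162] [0.595 0.445 0.145] [0.621 0.467 0.17 ]
side plate z 0.075 285 0.13170822624082174
side plate z 0.145 213 0.13202742934249653
```

View pics/wrist_end.png

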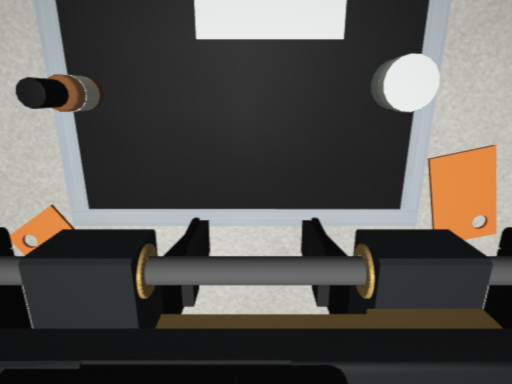

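The plate is flat and square with its rear edge at row ~39, and the jar and bottle haven't moved. One last check on where the rear edge sits, then hand in.

```bash
python3 - fin <<'E'
from look import *
m=robot.camera_model("wrist");p,d=robot.camera("wrist");G=p.mean(2)
for u in(215,325):
    v=np.abs(np.diff(G[20:60,u])).argmax()+20.5;x=(ray(m,[[u,v]],.131)[:,:2]-C)@A.T
    print("rear",x.round(4),"overhang vs edge .140:",round(x[0,0]+.1-.140,4))
m=robot.camera_model("side");p,d=robot.camera("side");X=cloud(m,d);Y=(X[...,:2]-C)@A.T
s=(np.abs(X[...,2]-.131)<.012)&(abs(Y[...,1]+.028)<.05)&(p.min(2)>150)&(Y[...,0]>.06)&(Y[...,0]<.2)
print("side x range",np.percentile(Y[s][:,0],[1,99]))
print(robot.hand_in())
E
```

```text
t 9.3 tcp case [-0.0624 -0.0144] 0.31587913481594876
rear [[0.0691 0.027 ]] overhang vs edge .140: 0.0291
rear [[ 0.0691 -0.0853]] overhang vs edge .140: 0.0291
side x range [0.0695601  0.16748314]
the job is handed in; nothing more can be done
None
```

I pushed the plate across the lid with both fingertips, spread apart and about 2 mm above the lid. That squared it up from about 19° off, and its front side now sticks out about 29 mm past the lid's edge. I then backed the arm off, raised it clear and handed the job in at about 9.5 s of the 42 s allowed; no verdict is reported.

- **Overhang:** the wrist camera gave about 29 mm, both while pushing and after backing off. The side camera's coarser depth points showed the front at 27.5 mm or a little more. All are within the allowed 22 to 38 mm.
- **Angle:** the last reading, before backing off, was under 0.1° from square to the edge. After backing off, the rear edge read the same at both ends.
- **Flatness:** the plate's top is at about 0.132 m near both the front and the rear, so it lies flat on the lid.
- **Bottles and jar:** the jar and foundation bottle are within a few mm of where they were. The spray bottle was in view and never approached, but I did not compare its position with the start.

Two readings failed. The automatic plate outline from the side camera stopped working once the gripper and the pale table were behind the plate. The final wrist view cut off the plate's front, so that last overhang figure comes from the rear edge plus the plate's known 100 mm depth.

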